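# Ready the label printer after a roll change

## Robot

A 7-joint arm with a two-finger parallel gripper is mounted at the origin on the work surface. World frame = base frame: x ahead of the robot, y to its left, z up, the work surface at z = 0. Lengths are in m, angles in rad, forces in N, time in s.
With the tool pointing down it reaches from about 0.4 to 0.9 m from the base axis. Payload 5.5 kg.
Tool frame: the origin (TCP) lies at the very end of the fingers, on their centre line; the grasp point (between the pads) lies 19 mm behind it; z points along the fingers, y is the direction in which the jaws open and shut (so a half turn about z gives the same grasp; the last joint's range is limited). The gripper opens to 85 mm and grips with 20 to 120 N. Pads are 22 mm wide; open, the fingers measure 114 mm over their backs; the gripper's body (76 mm by 85 mm) begins 54 mm behind the grasp point. The pads swing forward as they close: fully open they stand 13 mm farther back than shut.
Start: joints at [1.483, 0.501, -0.427, 1.55, 0.221, 1.138, -0.21], TCP at [0.223, -0.61, 0.21] pointing down, gripper open.
Joint ranges: [-2.88, 2.88], [-0.31, 2.03], [-1.54, 1.56], [0.2, 2.42], [-1.41, 4.55], [0.19, 2.02], [-2.57, 2.57]. Speed limits (rad/s): [2.57, 2.57, 3.14, 3.14, 3.14, 3.14, 3.14].

## Interface

Orientations are given as a rotation vector (axis times angle).
In Python, from cell import ctrl gives the robot as it stands.
- The arm moves only by the shell command python3 -m crank 'ROWS' [FORCE]. ROWS is JSON, a list of rows, each a list of 3 entries, a list of its own where there are three numbers: the opening in per cent of the stroke, from 0 (shut) to 100 (fully open), then the shift along the tool's x, y, z in units of 30 mm (1.0 is 30 mm), then the turn, a rotation vector about the tool's x, y, z in units of 8 degrees (1.0 is 8 degrees). A call has 1 to 10 rows; each row is the pose to reach, as a shift and turn from the pose measured when the call began, along the tool's axes at that moment; what a row does not reach only later rows make up. A row lasts 1/10 s, in which the tool goes at most 50 mm and 8.59 degrees, less where a joint would pass 70% of its speed; a pose out of reach is approached as far as the arm can. A call with a gripper value outside its range is refused whole. The fingers move at their own pace and stop on an object; FORCE is the grip in N (left out, the last holds). Time passes only in rows, so rows that repeat a pose let the fingers close. It gives the time, the measured TCP pose, the force and the opening at its end, in the units of the state.
- ctrl.get_obs(): the state, without advancing time (a new reading comes with each control period).
- ctrl.get_image(name): name is "scene" or "top"; returns the picture (420x560x3 uint8, blue, green, red); there is no depth.
- ctrl.get_calibration(name): a dict with "fx", "fy", "cx", "cy" (pixels), "pose" (4x4, takes a point from camera to world coordinates). Camera axes: x right, y up, looking along -z (the intrinsics and any distortion apply to the point x, -y, -z); pixel columns grow to the right and rows downward; lengths in m; the calibration is good to about 2 mm. A picture is of the moment at which its call begins. get_calibration takes no time and is no camera call.
- ctrl.job_done(): hands the job in, once; it reports no verdict.
Trained networks look in the newest picture that a camera, given by its name, has taken for a name from the list of things; names that differ only in an ending like _2 or _b are one class to them, and where a whole thing is asked for, a point or a joint stands for the part that bears it (a point fixed in the world has none). Each returns a list of dicts, best first, with "p" (0 to 1); they miss things now and then, are a little off and sometimes report something else, mostly with a low value. They report only what shows in the picture. A call takes as long as a camera call.
- ctrl.outline_of(camera, thing): "pixels" (420x560 bool, what is visible of it) and "box" ([centre column, centre row, width, height] in pixels, round what is visible of it).
The state is a dict: "time_s": time; "qpos": joint angles; "qd": joint speeds; "effort": joint torques, N m; "position": TCP position; "eef_rot": TCP orientation; "contact_force": force on the tool from outside, world axes, zero at the start; "torque": the same for the moment, N m; "grip_width": finger opening in m.
Only numpy, scipy, OpenCV 4.12 (cv2) and the standard library are available. Lean on these libraries where they do the work, as an engineer would, in place of code of your own. Each camera call takes 0.05 s, during which the arm holds its last target. There are 200 camera calls.

## Task

The label printer has a new roll in it and its cover still stands open. With the fingertips, push the cover down until it is fully shut, then press the raised end of the red power rocker (the end with the white bar) until it is fully over to on, then press the green feed key all the way down and let it come up again. Keep to this order, do not press the orange pause key, and pick nothing up: the things around the printer stay where they stand.

Things in the scene. Friction and masses are not known exactly. Their poses are not given: they have to be found in the camera images.
- printer: Grey desktop label printer, 240 x 240 x 165 mm high, fixed. Origin: centre of its underside; x from its front to its back, y to the cover's side, z up. The cover fills y -41 to +117 mm. Beside it a control column (centre y = -84, 72 wide, dark top at 165 mm height) carries in one line, front to back: green feed key (x = -85), orange pause key (x = -25), red power rocker (x = +60).
- cover (a joint): Opening angle of the cover, rad: 0 = fully shut, grows as the front edge rises; it starts 0.3 to 0.55 open. Stiff friction hinge: it stays where it is left, and needs about 3 to 5 N downwards near its front to move, then meets a firm stop when shut. Counts as shut below 0.03.
- cover_hinge (a point): Point on the cover's hinge axis (along the printer's y) in the middle of the cover's width, 105 mm behind the printer's origin, 122 mm above the table.
- cover_front (a point): Point on the cover's flat top face, middle of its width, 40 mm behind its front edge; moves with the cover: 185 mm ahead of the hinge axis and 43 mm above it when shut. The cover is 158 mm wide and reaches 225 mm ahead of the hinge; shut, its top is 165 mm above the table, level with the control column.
- power (a joint): Angle of the red power rocker, rad: 0 = off, 0.36 = on. Stiff: it stays where it is pressed to; about 4 N, 13 mm from the pivot, moves it, and it meets a firm stop when on. Counts as on above 0.27. It starts off.
- power_on (a point): Top face of the rocker's raised end (white bar), 13 mm behind the pivot; moves with the rocker. Rocker 36 mm long (along the printer's x), 24 mm wide; pivot line at its middle, 171 mm above the table. Off: front half level at 171 mm, rear half slopes up to 177 mm. On: rear half level at 171 mm, front half raised. The bezel round it stands at 167.5 mm.
- feed (a joint): Travel of the green feed key, m: 0 = up, 0.005 = fully down; spring return, 1.6 N to start and 4.4 N fully down. Counts as pressed above 0.0035, held for 0.1 s, and as up below 0.001.
- feed_top (a point): Centre of the top of the green feed key, 20 x 22 mm, 9 mm above the dark panel when up (174 mm above the table); moves straight down with the key.
- pause (a joint): Travel of the orange pause key, same kind and size as the feed key: not to be pressed (fails above 0.002 m).
- pause_top (a point): Centre of the top of the orange pause key, 60 mm behind the feed key, 174 mm above the table.
- label_roll: Spare roll of white labels standing on end, 90 mm diameter, 100 mm high, bore 38 mm. Origin: centre of its underside. Bystander.
- tape_roll: Roll of amber parcel tape lying flat, 96 mm diameter, 48 mm high. Origin: centre of its underside. Bystander.
- rubber_stamp: Rubber hand stamp, base 34 x 60 mm, wooden handle, 82 mm high. Origin: centre of its underside. Bystander.
- glue_stick: White glue stick with a blue cap, standing, 31 mm diameter, 98 mm high. Origin: centre of its underside. Bystander.

How it is judged:
On the way, in this order (a step that is already met when the one before it is completed fails the run):
1. the cover is pushed fully shut (value of joint cover below 0.03 rad), for 0.2 s.
2. the power rocker is pressed over to on (value of joint power above 0.27 rad), for 0.1 s.
3. the feed key is pressed all the way down (value of joint feed above 0.0035 m), for 0.1 s.
At the end, for the whole second after the job is handed in: The cover is shut (below 0.03 rad), the rocker is on (above 0.27 rad), the feed and pause keys are up (within 1 mm), and the four things around the printer are within 20 mm of where they stood (value of joint cover below 0.03 rad and value of joint power above 0.27 rad and value of joint each of feed, pause below 0.001 m and distance of each of label_roll, tape_roll, rubber_stamp, glue_stick from where it was at the start of the episode below 0.02 m); the robot touches nothing.
It fails at once if the pause key is pressed (value of joint pause above 0.002 m).
It fails at once if the order is broken: the power is switched on while the cover is open, or the feed key is pressed before the power is on ((value of joint power above 0.2 rad and value of joint cover above 0.06 rad) or (value of joint feed above 0.0025 m and value of joint power below 0.2 rad)).
It fails at once if the arm or the gripper body, not the fingertips, pushes the printer (contact force between the arm and printer above 3 N).
It fails at once if the cover is lifted wider open instead of being pushed shut (value of joint cover above 0.7 rad).
It fails at once if a thing beside the printer is pushed away, tipped or picked up (distance of any of label_roll, tape_roll, rubber_stamp, glue_stick from where it was at the start of the episode above 0.02 m or angle between any of label_roll, tape_roll, rubber_stamp, glue_stick's own z axis and vertical above 0.3 rad).
It also fails if it takes over 51 s, if anything falls off the work surface, if the arm or the gripper's body presses on something with over 40 N, if the wrist force passes 120 N, or if a joint passes its speed limit or range.

## Working session

There is one attempt and no reset: what is moved stays moved. The work goes in short steps, Python scripts to look and compute and a shell command to move; the robot and the scene stay as the last step left them, time stands still between calls to the robot, and variables do not carry over. Pictures are saved under pics/ and viewed, about 8 in all and at most 12, crops included, and the job is handed in when it is done.

```bash
mkdir -p pics; ls; python3 - <<'E'
from cell import ctrl
import cv2,numpy as np
o=ctrl.get_obs();print(o['time_s'],o['position'],o['eef_rot'],o['grip_width'],o['contact_force'])
for n in('scene','top'):
    im=ctrl.get_image(n);cv2.imwrite(f'pics/{n}0.png',im);c=ctrl.get_calibration(n);print(n,c)
    for t in['printer','cover','power','feed','pause','label_roll','tape_roll','rubber_stamp','glue_stick']:
        print(t,[(round(d['p'],2),np.round(d['box']).tolist()) for d in ctrl.outline_of(n,t)[:2]])
E
```

```text
pics
0.0 [ 0.22310722 -0.60973142  0.20925095] [-3.09146539e+00 -5.48111530e-01  4.21163287e-04] 0.08561488534575666 [-0.94362664 -0.31740287  0.15837262]
scene {'fx': 379.6584467474485, 'fy': 379.6584467474485, 'cx': 277.3180727910115, 'cy': 212.95736396799285, 'pose': array([[ 0.85355142, -0.4376306 ,  0.28271794,  0.81514233],
       [ 0.52100167,  0.71974784, -0.45882492, -0.34511578],
       [-0.0026898 ,  0.53892718,  0.84234806,  0.83441862],
       [ 0.        ,  0.        ,  0.        ,  1.        ]])}
printer [(0.82, [300.0, 180.0, 140.0, 163.0]), (0.69, [310.0, 153.0, 121.0, 107.0])]
cover [(0.94, [311.0, 157.0, 117.0, 102.0]), (0.46, [249.0, 185.0, 10.0, 11.0])]
power [(0.51, [313.0, 205.0, 17.0, 4.0])]
feed [(0.49, [251.0, 184.0, 12.0, 11.0])]
pause [(0.67, [278.0, 194.0, 12.0, 12.0])]
label_roll [(0.6, [346.0, 135.0, 30.0, 20.0])]
tape_roll []
rubber_stamp [(0.91, [289.0, 278.0, 21.0, 28.0])]
glue_stick [(0.68, [232.0, 259.0, 18.0, 33.0])]
top {'fx': 497.90422549098105, 'fy': 497.90422549098105, 'cx': 277.52474606839303, 'cy': 206.5962807079178, 'pose': array([[-1.33239
[... 175 characters left out ...]
03,  1.66799464e-01,  9.85989572e-01,
         1.31762433e+00],
       [ 0.00000000e+00,  0.00000000e+00,  0.00000000e+00,
         1.00000000e+00]])}
printer [(0.92, [236.0, 208.0, 118.0, 119.0])]
cover [(0.93, [220.0, 202.0, 82.0, 110.0]), (0.7, [273.0, 210.0, 8.0, 5.0])]
power [(0.59, [265.0, 175.0, 12.0, 16.0])]
feed [(0.71, [158.0, 204.0, 46.0, 44.0]), (0.52, [275.0, 234.0, 16.0, 8.0])]
pause [(0.41, [271.0, 207.0, 6.0, 3.0])]
label_roll [(0.77, [161.0, 203.0, 46.0, 38.0]), (0.23, [309.0, 183.0, 25.0, 22.0])]
tape_roll [(0.98, [166.0, 258.0, 43.0, 35.0])]
rubber_stamp [(0.88, [309.0, 183.0, 23.0, 23.0]), (0.38, [267.0, 174.0, 11.0, 16.0])]
glue_stick [(0.64, [326.0, 227.0, 14.0, 18.0])]
```

```bash
python3 - <<'E'
import cv2,numpy as np
a=cv2.imread('pics/top0.png')[120:290,120:360];b=cv2.imread('pics/scene0.png')[70:310,190:400]
a=cv2.resize(a,None,fx=2.05,fy=2.05,interpolation=cv2.INTER_CUBIC);a=a
cv2.imwrite('pics/topc.png',cv2.resize(cv2.imread('pics/top0.png')[120:290,120:360],None,fx=3.3,fy=3.3,interpolation=cv2.INTER_CUBIC))
cv2.imwrite('pics/scec.png',cv2.resize(b,None,fx=2.5,fy=2.5,interpolation=cv2.INTER_CUBIC))
E
```

```text
(no output)
```

View pics/topc.png

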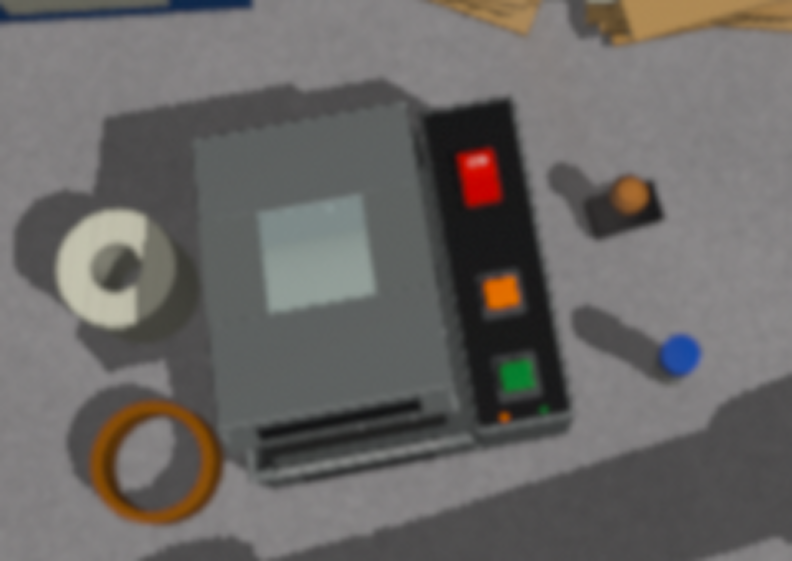

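View pics/scec.png

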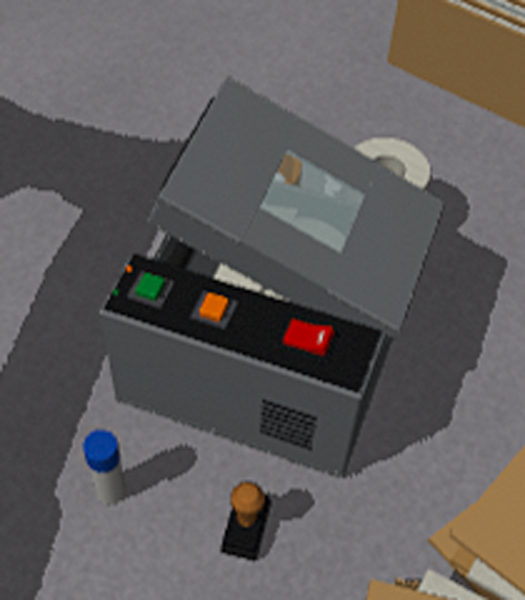

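The top view (crop) shows the printer with its front towards the robot, the feed key at (518,376), pause at (502,293) and rocker at (480,177). The cover is open. The roll and tape are to its left, the stamp and glue stick to its right. The scene crop agrees: feed (150,286), pause (212,307), rocker (309,337), cover front corners about (228,78) and (158,207).

```bash
cat > h.py <<'E'
from cell import ctrl
import numpy as np
from scipy.spatial.transform import Rotation as R
def proj(n,P):
    c=ctrl.get_calibration(n);T=np.linalg.inv(c['pose']);p=T[:3,:3]@np.asarray(P)+T[:3,3]
    return np.array([c['cx']+c['fx']*p[0]/-p[2],c['cy']+c['fy']*-p[1]/-p[2]])
def world(v,p):
    c,s=np.cos(v[2]),np.sin(v[2]);return np.array([v[0]+c*p[0]-s*p[1],v[1]+s*p[0]+c*p[1],p[2]])
def cov(a,ahead,up,y):
    return np.array([.105-(ahead*np.cos(a)-up*np.sin(a)),y,.122+up*np.cos(a)+ahead*np.sin(a)])
def ray(n,uv,z):
    c=ctrl.get_calibration(n);d=c['pose'][:3,:3]@np.array([(uv[0]-c['cx'])/c['fx'],-(uv[1]-c['cy'])/c['fy'],-1]);o=c['pose'][:3,3]
    return o+d*(z-o[2])/d[2]
def rows(target,o=None):
    "shift in tool units"
    o=o or ctrl.get_obs();return R.from_rotvec(o['eef_rot']).inv().apply(np.asarray(target)-o['position'])/.03
E
python3 - <<'E'
from h import *
from scipy.optimize import least_squares
t=lambda u,v:(120+u/3.3,120+v/3.3); s=lambda u,v:(190+u/2.5,70+v/2.5)
F,P,K=(-.085,-.084,.174),(-.025,-.084,.174),(.06,-.084,.173)
ob=[('top',F,t(518,376)),('top',P,t(502,293)),('top',K,t(480,177)),('scene',F,s(150,286)),('scene',P,s(212,307)),('scene',K,s(309,337)),
('top',(.12,-.12,.165),t(513,98)),('top',(-.12,-.12,.165),t(570,412)),('scene',(.12,-.12,.165),s(360,390))]
f=lambda v:np.concatenate([proj(n,world(v,p))-uv for n,p,uv in ob])
r=least_squares(f,[.4,.1,.1],x_scale=[.01,.01,.05]);v=r.x;print(v,np.round(f(v).reshape(-1,2),1).tolist())
oc=[('scene',(.225,.043,.117),s(228,78)),('scene',(.225,.043,-.041),s(158,207)),('scene',(0,.043,.117),s(441,207)),('scene',(0,.043,-.041),s(393,328))]
g=lambda a:np.concatenate([proj(n,world(v,cov(a[0],*p)))-uv for n,p,uv in oc])
c=least_squares(g,[.4]);a=c.x[0];print('cover',a,np.round(g(c.x).reshape(-1,2),1).tolist())
for n,p in dict(feed=F,pause=P,rock=K,on=(.073,-.084,.176),cf=cov(a,.185,.043,.038),cfe=cov(a,.225,.043,.038),cfshut=cov(0,.185,.043,.038)).items(): print(n,world(v,p).round(4))
for n,u,z in(('label',t(116,268),.1),('tape',t(156,462),.048),('stamp',t(630,195),.07),('glue',t(680,355),.098)): print(n,ray('top',u,z).round(3))
o=ctrl.get_obs();print(R.from_rotvec(o['eef_rot']).as_matrix().round(3))
E
```

```text
[0.56970498 0.14668351 0.17455616] [[-0.3, -0.6], [-0.2, -0.6], [-0.2, -0.4], [-0.8, -1.6], [-0.0, -1.8], [-1.2, -1.7], [0.0, -2.4], [2.1, 0.8], [0.4, 1.8]]
cover 0.3417660147601545 [[-1.8, -1.1], [-1.1, -4.8], [-3.3, -5.3], [-2.6, -2.4]]
feed [0.5006 0.0492 0.174 ]
pause [0.5597 0.0596 0.174 ]
rock [0.6434 0.0744 0.173 ]
on [0.6562 0.0766 0.176 ]
cf [0.5091 0.1746 0.2245]
cfe [0.4719 0.168  0.2379]
cfshut [0.4843 0.1702 0.165 ]
label [0.593 0.35  0.1  ]
tape [0.451 0.328 0.048]
stamp [ 0.651 -0.04   0.07 ]
glue [ 0.522 -0.073  0.098]
[[ 0.939  0.344  0.   ]
 [ 0.344 -0.939 -0.   ]
 [ 0.     0.    -1.   ]]
```

```bash
python3 - <<'E'
from h import *
for t in((.3,-.5,.33),(.46,-.2,.33),(.495,.172,.33)): print(rows(t).round(2))
E
```

```text
[ 3.66 -2.58 -3.99]
[ 12.11 -10.14  -3.99]
[ 17.47 -21.38  -3.99]
```

```bash
python3 -m crank '[[0,[0,0,-1.5],[0,0,0]],[0,[0.5,-0.4,-3],[0,0,0]],[0,[2,-1.5,-4],[0,0,0.3]],[0,[3.6,-2.6,-4],[0,0,0.6]],[0,[4.6,-3.6,-4],[0,0,1]],[0,[5.7,-4.5,-4],[0,0,1.25]],[0,[6.8,-5.4,-4],[0,0,1.25]],[0,[7.8,-6.3,-4],[0,0,1.25]],[0,[8.8,-7.3,-4],[0,0,1.25]],[0,[10,-8.2,-4],[0,0,1.25]]]' 20; python3 - <<'E'
from h import *
for t in((.46,-.2,.33),(.495,.172,.33)): print(rows(t).round(2))
E
```

```text
time_s: 2.0
position: [0.4206, -0.2749, 0.3307]
eef_rot: [3.128, 0.275, -0.0]
contact_force: [0.0, -1.4, 0.6]
grip_width: 0.0001
[ 1.73 -2.23  0.02]
[  5.04 -14.24   0.  ]
```

```bash
python3 -m crank '[[0,[0.5,-1.4,0],[0,0,0]],[0,[1,-2.9,0],[0,0,0]],[0,[1.5,-4.4,0],[0,0,0]],[0,[2,-5.9,0],[0,0,0]],[0,[2.6,-7.4,0],[0,0,0]],[0,[3.2,-9,0],[0,0,0]],[0,[3.8,-10.6,0],[0,0,0]],[0,[4.4,-12.2,0],[0,0,0]],[0,[5,-13.7,0],[0,0,0]],[0,[5.04,-14.24,0],[0,0,0]]]'; python3 - <<'E'
from h import *
import cv2
print(ctrl.get_obs()['position'],rows((.495,.172,.25)).round(2))
o=ctrl.get_obs();print(proj('scene',o['position']))
cv2.imwrite('pics/s1.png',cv2.resize(ctrl.get_image('scene')[40:290,160:420],None,fx=2.3,fy=2.3))
E
```

```text
time_s: 3.0
position: [0.4946, 0.178, 0.3305]
eef_rot: [-3.126, -0.285, -0.001]
contact_force: [0.7, 0.1, 0.2]
grip_width: 0.0002
[0.49457021 0.17803534 0.33052901] [-0.03  0.21  2.68]
[277.4654815   89.64061249]
```

View pics/s1.png

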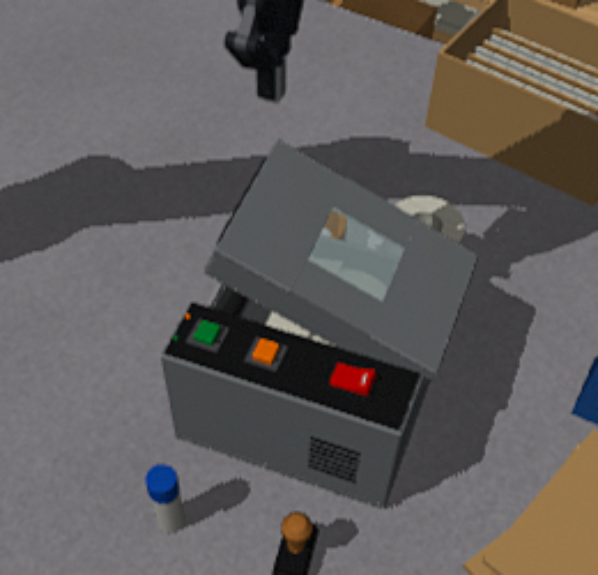

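The scene crop shows the shut fingertips above the cover front, with their lower end at about (272,99), which is row 83. The projected TCP is at row 90, so I'll check this from nearer.

```bash
python3 -m crank '[[0,[0,0.1,1],[0,0,0]],[0,[0,0.2,2],[0,0,0]],[0,[0,0.2,2],[0,0,0]]]'; python3 - <<'E'
from h import *
import cv2
o=ctrl.get_obs();p=o['position'];M=R.from_rotvec(o['eef_rot']).as_matrix();out=[]
for n in('scene','top'):
    im=ctrl.get_image(n);c=proj(n,p);print(n,c,proj(n,p+[0,0,.02]))
    x0,y0=int(c[0])-50,int(c[1])-50
    k=cv2.resize(im[y0:y0+100,x0:x0+100],None,fx=3.9,fy=3.9,interpolation=cv2.INTER_CUBIC)
    for dx in(-.011,.011):
      for dy in(-.012,.012): cv2.circle(k,tuple(((proj(n,p+M@[dx,dy,0])-[x0,y0])*3.9).astype(int).tolist()),2,(0,0,255),-1)
    out.append(k)
cv2.imwrite('pics/s2.png',np.hstack(out))
E
```

```text
time_s: 3.35
position: [0.4923, 0.1717, 0.2671]
eef_rot: [-3.127, -0.288, 0.01]
contact_force: [-0.8, -0.4, -0.6]
grip_width: 0.0002
scene [275.06664436 115.24125144] [274.99272571 107.9722622 ]
top [218.84861863 232.99909113] [217.71703695 231.89885653]
```

View pics/s2.png

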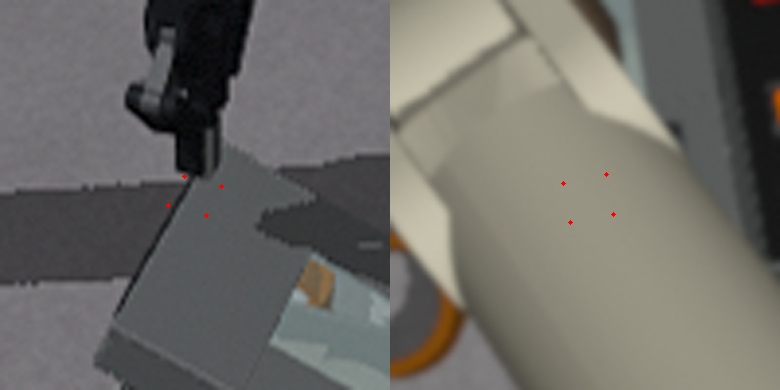

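The scene half shows the fingertip at (200,172), about 6 px above the projected TCP. That would fit a tip 16 mm higher or offset in y. In the top half the arm hides it. I'll feel for the cover by force.

```bash
python3 -m crank '[[0,[0,0,0.5],[0,0,0]],[0,[0,0,0.85],[0,0,0]],[0,[0,0,0.85],[0,0,0]]]';  python3 -m crank '[[0,[0,0,0.1],[0,0,0]],[0,[0,0,0.2],[0,0,0]]]'; python3 -m crank '[[0,[0,0,0.1],[0,0,0]],[0,[0,0,0.2],[0,0,0]]]'; python3 -m crank '[[0,[0,0,0.1],[0,0,0]],[0,[0,0,0.2],[0,0,0]]]'; python3 -m crank '[[0,[0,0,0.1],[0,0,0]],[0,[0,0,0.2],[0,0,0]]]'
```

```text
time_s: 3.75
position: [0.4939, 0.1728, 0.2441]
eef_rot: [-3.126, -0.287, 0.004]
contact_force: [-0.9, -0.4, -0.7]
grip_width: -0.0
time_s: 3.95
position: [0.494, 0.1728, 0.2381]
eef_rot: [-3.126, -0.287, 0.003]
contact_force: [-0.3, -0.0, 0.2]
grip_width: 0.0003
time_s: 4.15
position: [0.4941, 0.1729, 0.2321]
eef_rot: [-3.126, -0.287, 0.003]
contact_force: [0.6, 1.2, -0.4]
grip_width: 0.0002
time_s: 4.35
position: [0.4941, 0.173, 0.2258]
eef_rot: [-3.126, -0.287, 0.003]
contact_force: [0.4, 0.6, 0.2]
grip_width: -0.0004
time_s: 4.55
position: [0.4941, 0.173, 0.2196]
eef_rot: [-3.126, -0.287, 0.003]
contact_force: [0.1, -0.4, -0.1]
grip_width: -0.0001
```

```bash
python3 -m crank '[[0,[0,0,0.1],[0,0,0]],[0,[0,0,0.2],[0,0,0]]]'; python3 -m crank '[[0,[0,0,0.1],[0,0,0]],[0,[0,0,0.2],[0,0,0]]]'; python3 - <<'E'
from h import *
import cv2
o=ctrl.get_obs();p=o['position'];im=ctrl.get_image('scene');c=proj('scene',p);print(p,c,o['contact_force'])
x0,y0=int(c[0])-70,int(c[1])-70
cv2.imwrite('pics/s3.png',cv2.resize(im[y0:y0+150,x0:x0+150],None,fx=3.9,fy=3.9,interpolation=cv2.INTER_CUBIC))
E
```

```text
time_s: 4.75
position: [0.494, 0.173, 0.2134]
eef_rot: [-3.126, -0.287, 0.003]
contact_force: [-0.9, -0.3, 3.6]
grip_width: -0.0001
time_s: 4.95
position: [0.494, 0.1732, 0.2074]
eef_rot: [-3.126, -0.287, 0.003]
contact_force: [-2.3, -0.7, 3.4]
grip_width: 0.0001
[0.49402701 0.17315749 0.20740512] [276.26310928 135.12360196] [-2.25117162 -0.68028992  3.35883905]
```

View pics/s3.png

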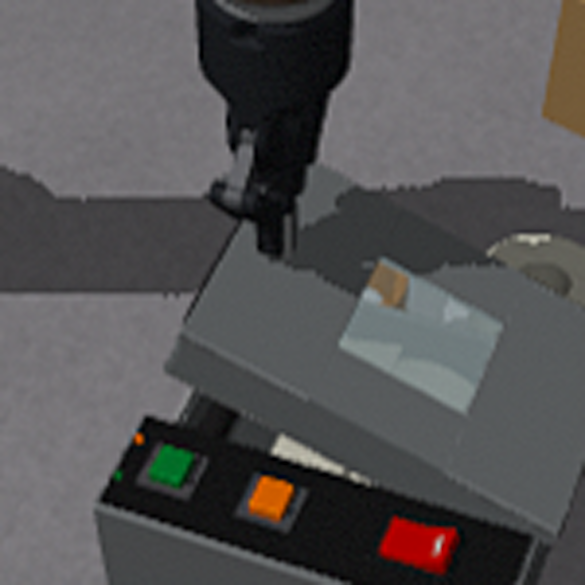

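The fingertip is on the cover near its front, at crop (275,255). Contact came at TCP z≈0.214, so the tip is effectively about 15 mm short of the TCP, which matches the image. I'll keep pushing with force checks.

```bash
for i in 1 2; do python3 -m crank '[[0,[0,0,0.15],[0,0,0]],[0,[0,0,0.3],[0,0,0]],[0,[0,0,0.45],[0,0,0]],[0,[0,0,0.6],[0,0,0]],[0,[0,0,0.75],[0,0,0]]]' | grep -E 'pos|force'; done;  for i in 1 2; do python3 -m crank '[[0,[0,0,0.1],[0,0,0]],[0,[0,0,0.1],[0,0,0]]]'| grep -E 'pos|force'; done
```

```text
position: [0.4935, 0.1731, 0.1839]
contact_force: [-2.5, -0.8, 3.1]
position: [0.4934, 0.1731, 0.161]
contact_force: [-2.1, -1.2, 2.8]
position: [0.4933, 0.173, 0.1574]
contact_force: [0.3, 0.2, -0.0]
position: [0.4935, 0.1731, 0.1541]
contact_force: [0.9, 0.6, 0.2]
```

```bash
python3 - <<'E'
from h import *
import cv2
o=ctrl.get_obs();p=o['position'];im=ctrl.get_image('scene');print(p,o['contact_force'],proj('scene',p))
cv2.imwrite('pics/s4.png',cv2.resize(im[80:250,200:360],None,fx=3.5,fy=3.5,interpolation=cv2.INTER_CUBIC))
E
```

```text
[0.4934827  0.17312732 0.15408154] [0.8719087  0.60249525 0.15268169] [276.17399002 151.01977648]
```

View pics/s4.png

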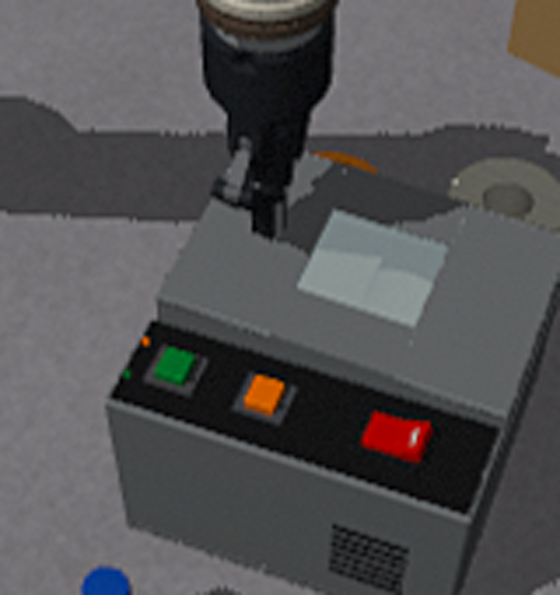

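The cover is nearly shut but still stands slightly above the column, with the tip at (265,235). I'll press on until it meets the stop.

```bash
for i in 1 2 3 4; do python3 -m crank '[[0,[0,0,0.07],[0,0,0]],[0,[0,0,0.1],[0,0,0]]]'| grep -E 'pos|force'; done
```

```text
position: [0.4933, 0.173, 0.1511]
contact_force: [-2.0, -0.6, 2.6]
position: [0.4929, 0.1729, 0.1479]
contact_force: [-2.4, -0.8, 3.4]
position: [0.4926, 0.1729, 0.1446]
contact_force: [-3.0, -0.9, 3.8]
position: [0.4928, 0.1729, 0.1439]
contact_force: [-11.6, -6.8, 32.0]
```

Firm stop met: 32 N at TCP z 0.144, so the tip is about 20 mm behind the nominal TCP. I'll hold, lift and check.

```bash
python3 -m crank '[[0,[0,0,0.02],[0,0,0]],[0,[0,0,0.02],[0,0,0]],[0,[0,0,0.02],[0,0,0]],[0,[0,0,0],[0,0,0]],[0,[0,0,-0.5],[0,0,0]],[0,[0,0,-1],[0,0,0]],[0,[0,0,-2],[0,0,0]],[0,[0,0,-2],[0,0,0]]]'; python3 - <<'E'
from h import *
print(ctrl.get_obs()['position'],R.from_rotvec(ctrl.get_obs()['eef_rot']).as_euler('xyz'))
print('on above',rows(world((.5697,.1467,.1746),(.076,-.084,.19))).round(2),world((.5697,.1467,.1746),(.076,-.084,.19)))
E
```

```text
time_s: 8.05
position: [0.4958, 0.1746, 0.2084]
eef_rot: [-3.127, -0.288, -0.005]
contact_force: [1.4, 1.5, 0.6]
grip_width: -0.0001
[0.49580936 0.17462034 0.20841385] [-3.14027807 -0.00356287  0.18352512]
on above [4.76 4.19 0.63] [0.6591365  0.07717941 0.19      ]
```

```bash
python3 -m crank '[[0,[1.2,1.05,0],[0,0,0]],[0,[2.4,2.1,0],[0,0,0]],[0,[3.6,3.15,0],[0,0,0]],[0,[4.76,4.19,0],[0,0,0]],[0,[4.76,4.19,0],[0,0,0]],[0,[4.76,4.19,0.6],[0,0,0]],[0,[4.76,4.19,0.9],[0,0,0]],[0,[4.76,4.19,0.9],[0,0,0]]]'; python3 - <<'E'
from h import *
import cv2
o=ctrl.get_obs();p=o['position'];print(p,proj('scene',p+[0,0,.02]))
v=(.5697,.1467,.1746)
im=ctrl.get_image('scene');k=cv2.resize(im[110:260,220:380],None,fx=4,fy=4,interpolation=cv2.INTER_CUBIC)
cv2.imwrite('pics/s5.png',k);print(((proj('scene',p+[0,0,.02])-[220,110])*4),((proj('scene',world(v,(.073,-.084,.176)))-[220,110])*4))
cv2.imwrite('pics/t5.png',ctrl.get_image('top')[100:300,150:400])
print('target',rows(world(v,(.076,-.084,.155))).round(2))
E
```

```text
time_s: 8.85
position: [0.6565, 0.078, 0.1794]
eef_rot: [-3.126, -0.292, 0.002]
contact_force: [-0.2, 0.4, -0.3]
grip_width: 0.0001
[0.65649986 0.07804106 0.17935938] [319.88006592 197.38621218]
[399.5202637  349.54484871] [393.6346779  376.79306673]
target [0.03 0.04 0.88]
```

View pics/s5.png

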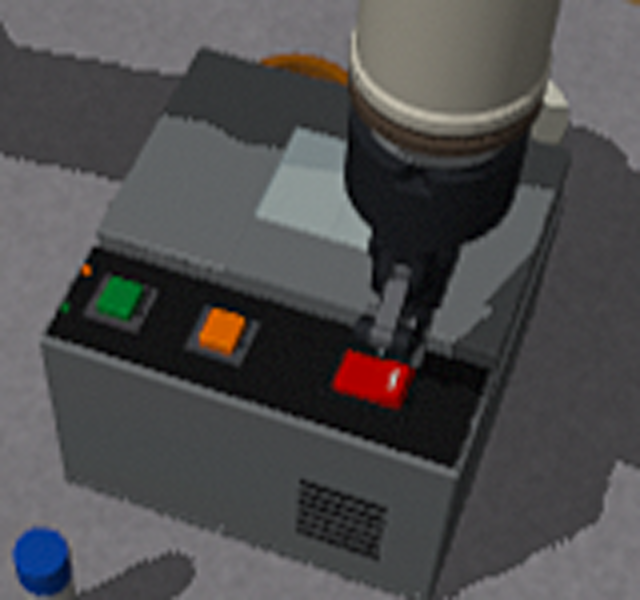

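The cover is flush with the column. The tip is at (398,355), right above the white bar at (395,378), which fits the height difference. Next, the rocker press.

```bash
python3 -m crank '[[0,[0.06,0.03,0.3],[0,0,0]],[0,[0.06,0.03,0.6],[0,0,0]],[0,[0.06,0.03,0.75],[0,0,0]],[0,[0.06,0.03,0.75],[0,0,0]]]'| grep -E 'pos|force'; for i in 1 2 3; do python3 -m crank '[[0,[0,0,0.06],[0,0,0]],[0,[0,0,0.08],[0,0,0]]]'| grep -E 'pos|force'; done
```

```text
position: [0.6593, 0.0774, 0.1578]
contact_force: [0.6, 0.4, -0.3]
position: [0.6599, 0.0776, 0.1558]
contact_force: [-0.9, -0.8, 2.9]
position: [0.6604, 0.0777, 0.154]
contact_force: [-0.1, -0.6, 3.1]
position: [0.6608, 0.0778, 0.1517]
contact_force: [-0.0, 0.5, 2.9]
```

```bash
for i in 1 2; do python3 -m crank '[[0,[-0.03,0,0.06],[0,0,0]],[0,[-0.03,0,0.08],[0,0,0]]]'| grep -E 'pos|force'; done
```

```text
position: [0.6609, 0.0778, 0.1501]
contact_force: [1.1, -0.0, 8.6]
position: [0.661, 0.0778, 0.15]
contact_force: [-2.6, -2.0, 17.4]
```

Firm stop at TCP z 0.150, as predicted for on. I'll lift off, look, and head for the feed key.

```bash
python3 -m crank '[[0,[0,0,0.05],[0,0,0]],[0,[0,0,0.05],[0,0,0]],[0,[0,0,-0.5],[0,0,0]],[0,[0,0,-1.5],[0,0,0]],[0,[-1.5,0,-1.6],[0,0,0]],[0,[-3,0,-1.6],[0,0,0]],[0,[-4.5,0,-1.6],[0,0,0]],[0,[-5.35,0,-1.6],[0,0,0]],[0,[-5.35,0,-1.6],[0,0,0]]]'; python3 - <<'E'
from h import *
import cv2
v=(.5697,.1467,.1746);o=ctrl.get_obs();p=o['position']
im=ctrl.get_image('scene');k=cv2.resize(im[110:260,220:380],None,fx=4,fy=4,interpolation=cv2.INTER_CUBIC)
cv2.imwrite('pics/s6.png',k);print(((proj('scene',p+[0,0,.02])-[220,110])*4),((proj('scene',world(v,(-.085,-.084,.174)))-[220,110])*4))
print(p,'target',rows(world(v,(-.085,-.084,.157)),o).round(2))
E
```

```text
time_s: 11.25
position: [0.4988, 0.0469, 0.1962]
eef_rot: [3.126, 0.29, 0.008]
contact_force: [0.4, 0.4, 0.5]
grip_width: -0.0005
[106.06656012 243.84030841] [116.64705158 291.3204309 ]
[0.49880465 0.04691189 0.19615289] target [ 0.07 -0.07  1.31]
```

View pics/s6.png

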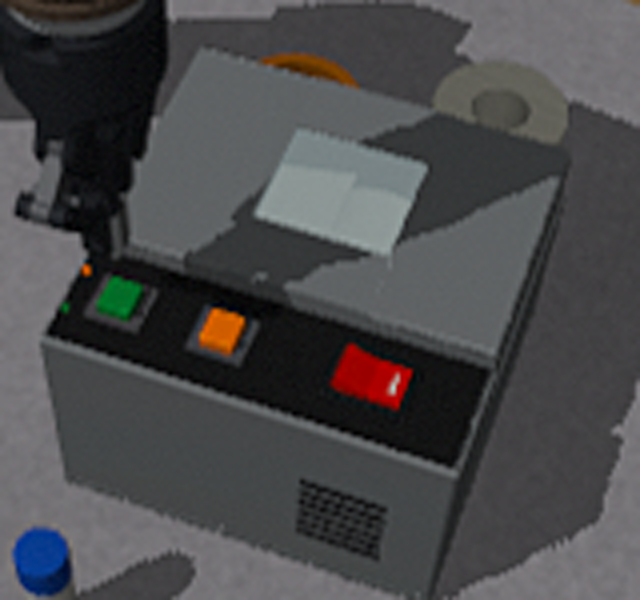

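The rocker's front half is now raised, so it is on. The tip is at (105,253), above the feed key at (119,298). Feed press follows.

```bash
python3 -m crank '[[0,[0.1,-0.07,0.4],[0,0,0]],[0,[0.1,-0.07,0.9],[0,0,0]],[0,[0.1,-0.07,1.25],[0,0,0]],[0,[0.1,-0.07,1.25],[0,0,0]]]'| grep -E 'pos|force'; for i in 1 2 3; do python3 -m crank '[[0,[0,0,0.06],[0,0,0]],[0,[0,0,0.08],[0,0,0]]]'| grep -E 'pos|force'; done
```

```text
position: [0.5029, 0.0502, 0.1567]
contact_force: [-0.8, -1.1, -0.1]
position: [0.5027, 0.0505, 0.1537]
contact_force: [-0.5, -0.3, -0.2]
position: [0.5031, 0.0506, 0.1516]
contact_force: [-0.5, -0.1, 2.1]
position: [0.5031, 0.0506, 0.1494]
contact_force: [-1.9, 0.7, 3.3]
```

```bash
for i in 1 2; do python3 -m crank '[[0,[0,0,0.06],[0,0,0]],[0,[0,0,0.09],[0,0,0]]]'| grep -E 'pos|force'; done
```

```text
position: [0.5032, 0.0506, 0.1478]
contact_force: [-6.5, -1.6, 22.3]
position: [0.5032, 0.0506, 0.1476]
contact_force: [-12.2, -2.7, 35.7]
```

Bottomed, 5 mm below contact and held over 0.1 s. Now I'll retract up and away from the printer.

```bash
python3 -m crank '[[0,[0,0,0],[0,0,0]],[0,[0,0,-0.5],[0,0,0]],[0,[0,0,-1.5],[0,0,0]],[0,[0,0,-3],[0,0,0]],[0,[0,0,-4.5],[0,0,0]],[0,[0,1.5,-5],[0,0,0]],[0,[0,3,-5],[0,0,0]],[0,[0,4.5,-5],[0,0,0]],[0,[0,6,-5],[0,0,0]],[0,[0,6,-5],[0,0,0]]]'; python3 - <<'E'
from h import *
import cv2
a=cv2.resize(ctrl.get_image('scene')[70:310,190:400],(525,600));b=cv2.resize(ctrl.get_image('top')[120:290,120:360],None,fx=1.1,fy=1.1)
cv2.imwrite('pics/s7.png',np.hstack([a,np.vstack([b,np.zeros((600-b.shape[0],b.shape[1],3),np.uint8)])]))
for t in['label_roll','tape_roll','rubber_stamp','glue_stick']:
    print(t,[(round(d['p'],2),np.round(d['box']).tolist()) for d in ctrl.outline_of('top',t)[:1]])
E
```

```text
time_s: 13.7
position: [0.5361, -0.135, 0.2976]
eef_rot: [3.125, 0.273, 0.004]
contact_force: [0.2, 1.0, -0.4]
grip_width: 0.0002
label_roll [(0.85, [159.0, 205.0, 48.0, 40.0])]
tape_roll [(0.82, [167.0, 259.0, 44.0, 37.0])]
rubber_stamp []
glue_stick []
```

View pics/s7.png

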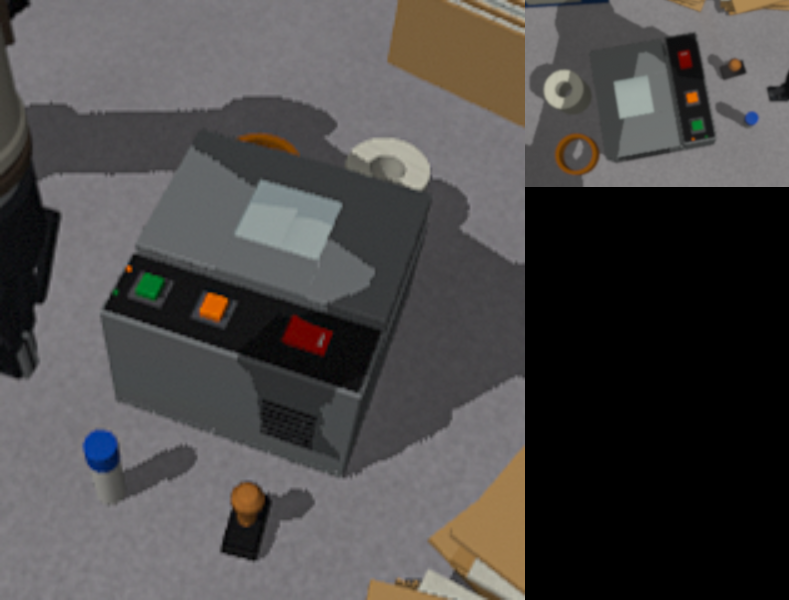

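The picture shows the cover flush, the rocker at (308,336) with its front raised, and the feed key up at (150,286). The glue stick (102,450) and stamp (247,497) stand at the same pixels as before. The arm is clear of everything.

```bash
python3 -c "
from cell import ctrl
print(ctrl.job_done())"
```

```text
the job is handed in; nothing more can be done
None
```

I handed the job in at about 14 s (limit 51 s). I pushed the cover shut, pressed the rocker to on, and pressed and released the feed key, in that order, and didn't touch the pause key. The hand-in reports no verdict.

- **Cover:** it met its firm stop at about 32 N. The last picture shows it flush with the control column.
- **Rocker:** it met its firm stop at about 17 N, and its front half now stands raised.
- **Feed key:** contact came near TCP z 0.153 and it bottomed about 5 mm lower at about 36 N. The last picture shows it up again.
- **Bystanders:** the label and tape rolls' outlines are within about 2 px of the start. The network did not report the stamp or glue stick in the final top image, but both show at their starting pixels in the scene view.

**One disagreement:** the shut fingertips ended about 20 mm short of the stated TCP, both in the picture and by contact. I worked to the contact heights instead. I judged the joint positions from force and pictures only, as they can't be read directly.

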